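# Pack the thin-walled turned boxes into the pry-open case

### The job

Pack the finished turnings away: take the flat pry blade, lever the storage case's lid up with the blade under its lip and swing it right open, then stand every little turned box upright on the case floor - they are thin-walled, so hold them with only a light grip (well under 15 N) and set them down rather than drop them. When all are in, shut the lid fully without slamming it, and leave the blade lying on the green mat; be gentle with the blade on the case (under 25 N) and do not disturb the other things on the bench.

Things in the scene. Friction and masses are not known exactly. Their poses are not given: they have to be found in the camera images.
- case: fixed pale wooden case, blue inner floor, hinged lid (counts as part of it). Outside 172 mm (its x) by 232 mm (its y), walls 6 mm, wall tops 65 mm and inner floor 6 mm above the bench: 160 x 220 mm inside. Origin: centre of underside; x points from front (lip side) to hinge side, y along the hinge. Front wall has a mid pry slot 90 mm wide, from 53 to 65 mm above the bench
- lid (a joint): angle of the case's lid: 0 shut, grows as it opens up and back over the hinge, stop at 2.1. Plywood board 8 mm thick, 187 mm front to hinge, 232 mm long, 150 g. Stiff hinge (0.24 N m of friction): it stays at any angle it is left; 2 to 3 N at the lip moves it. Shut, it lies on the wall tops, its upper face 73 mm above the bench
- hinge (a point): point on the lid's hinge axis, mid-length, on the case's hinge-side outer face, 65 mm above the bench; axes as the case's, the lid turns about its y axis
- lip (a point): middle of the lid's front lip edge, on the lid's underside (65 mm above the bench when shut); moves with the lid. The lip stands 15 mm out beyond the front wall, 187 mm from the hinge axis. Its x axis points from lip to hinge along the lid
- blade: flat pry blade: yellow handle 110 mm long, 18 mm wide, 24 mm tall, brass collar; steel blade 120 mm long, 20 mm wide, 3 mm thick at mid-height of the handle (centred 12 mm above its underside). Origin: centre of the handle's underside; x points along the tool to the blade tip, 175 mm from the origin; z up. 120 g, balances 38 mm ahead of the origin
- mat: thin green tool mat fixed to the bench, 300 mm (its x) by 90 mm (its y), 3 mm thick; origin at the centre of its underside
- pot1: small closed turned wooden box: upright drum 48 mm across, 42 mm tall, pale wood with a dark lid; about 60 g, hollow, thin-walled: over 15 N of grip cracks it, 4 to 8 N holds it; squat, slides rather than topples. Origin: centre of underside, z up. May be absent (None from the start)
- pot2: small closed turned wooden box: upright drum 48 mm across, 42 mm tall, pale wood with a mid-brown lid; about 60 g, hollow, thin-walled: over 15 N of grip cracks it, 4 to 8 N holds it; squat, slides rather than topples. Origin: centre of underside, z up. May be absent (None from the start)
- pot3: small closed turned wooden box: upright drum 48 mm across, 42 mm tall, plywood-coloured with a dark lid; about 60 g, hollow, thin-walled: over 15 N of grip cracks it, 4 to 8 N holds it; squat, slides rather than topples. Origin: centre of underside, z up. May be absent (None from the start)
- pot4: small closed turned wooden box: upright drum 48 mm across, 42 mm tall, pale wood with a dark lid; about 60 g, hollow, thin-walled: over 15 N of grip cracks it, 4 to 8 N holds it; squat, slides rather than topples. Origin: centre of underside, z up. May be absent (None from the start)
- pencil: bystander: flat red carpenter's pencil, 150 x 13 x 7 mm, lying among the turned boxes, long axis x; origin at the centre of its underside
- calipers: bystander: steel calipers lying flat, 170 mm long, 10 mm high; origin under the beam's middle
- sander: bystander: cork sanding block 100 x 60 x 28 mm; origin at the centre of its underside
- wax: bystander: jar of wax, 70 mm across, 70 mm tall; origin at the centre of its underside
- blank: bystander: upright wooden turning blank, 76 mm across, 90 mm tall; origin at the centre of its underside
- chuckkey: bystander: dark steel T-shaped chuck key, 90 x 90 mm, 12 mm high; origin at the T's stem middle, underside
There are look-alikes about, which are no part of the job. Leave any orange or yellow look-alike of the pot2 alone.

How it is judged:
On the way, in this order (a step that is already met when the one before it is completed fails the run):
1. the lid is levered up by the blade (blade on the case's lid, fingers not) (value of joint lid between 0.1 and 1 rad and contact force between blade and case above 0.2 N and contact force between the fingers and case below 0.3 N), for 0.1 s.
2. the lid is swung right open (past 1.3 rad) (value of joint lid above 1.3 rad), for 0.2 s.
3. every turned box stands upright on the case floor, released, with the lid still open (x of pot1 in the frame of case between -0.08 and 0.08 m and y of pot1 in the frame of case between -0.11 and 0.11 m and z of pot1 in the frame of case between 0 and 0.012 m and angle between each of pot1, pot2, pot3, pot4's own z axis and vertical below 0.15 rad and x of pot2 in the frame of case between -0.08 and 0.08 m and y of pot2 in the frame of case between -0.11 and 0.11 m and z of pot2 in the frame of case between 0 and 0.012 m and x of pot3 in the frame of case between -0.08 and 0.08 m and y of pot3 in the frame of case between -0.11 and 0.11 m and z of pot3 in the frame of case between 0 and 0.012 m and x of pot4 in the frame of case between -0.08 and 0.08 m and y of pot4 in the frame of case between -0.11 and 0.11 m and z of pot4 in the frame of case between 0 and 0.012 m and contact force between the fingers and pot1 below 0.1 N and contact force between the fingers and pot2 below 0.1 N and contact force between the fingers and pot3 below 0.1 N and contact force between the fingers and pot4 below 0.1 N and value of joint lid above 0.8 rad), for 0.2 s.
At the end, for the whole second after the job is handed in: every turned box present stands upright (within 0.15 rad) on the case's floor at rest, the lid is shut (below 0.05 rad), and the blade lies at rest on the green mat (its handle middle over the mat) (x of pot1 in the frame of case between -0.08 and 0.08 m and y of pot1 in the frame of case between -0.11 and 0.11 m and z of pot1 in the frame of case between 0 and 0.012 m and angle between each of pot1, pot2, pot3, pot4's own z axis and vertical below 0.15 rad and x of pot2 in the frame of case between -0.08 and 0.08 m and y of pot2 in the frame of case between -0.11 and 0.11 m and z of pot2 in the frame of case between 0 and 0.012 m and x of pot3 in the frame of case between -0.08 and 0.08 m and y of pot3 in the frame of case between -0.11 and 0.11 m and z of pot3 in the frame of case between 0 and 0.012 m and x of pot4 in the frame of case between -0.08 and 0.08 m and y of pot4 in the frame of case between -0.11 and 0.11 m and z of pot4 in the frame of case between 0 and 0.012 m and linear speed of each of pot1, pot2, pot3, pot4, blade below 0.03 m/s and x of blade in the frame of mat between -0.12 and 0.12 m and y of blade in the frame of mat between -0.045 and 0.045 m and z of blade in the frame of mat below 0.03 m and value of joint lid below 0.05 rad); the robot touches nothing.
It fails at once if a turned box is squeezed by the fingers with more than 15 N a finger (30 N in sum) (contact force between the fingers and pot1 above 30 N or contact force between the fingers and pot2 above 30 N or contact force between the fingers and pot3 above 30 N or contact force between the fingers and pot4 above 30 N).
It fails at once if a turned box is dropped into the case (falling freely faster than 0.45 m/s more than 15 mm above its floor) ((x of pot1 in the frame of case between -0.08 and 0.08 m and y of pot1 in the frame of case between -0.11 and 0.11 m and z of pot1 in the frame of case between 0.021 and 0.2 m and linear speed of pot1 above 0.45 m/s and contact force between anything else and pot1 below 0.05 N) or (x of pot2 in the frame of case between -0.08 and 0.08 m and y of pot2 in the frame of case between -0.11 and 0.11 m and z of pot2 in the frame of case between 0.021 and 0.2 m and linear speed of pot2 above 0.45 m/s and contact force between anything else and pot2 below 0.05 N) or (x of pot3 in the frame of case between -0.08 and 0.08 m and y of pot3 in the frame of case between -0.11 and 0.11 m and z of pot3 in the frame of case between 0.021 and 0.2 m and linear speed of pot3 above 0.45 m/s and contact force between anything else and pot3 below 0.05 N) or (x of pot4 in the frame of case between -0.08 and 0.08 m and y of pot4 in the frame of case between -0.11 and 0.11 m and z of pot4 in the frame of case between 0.021 and 0.2 m and linear speed of pot4 above 0.45 m/s and contact force between anything else and pot4 below 0.05 N)).
It fails at once if the blade is forced against the case or its lid with more than 25 N (contact force between blade and case above 25 N).
It fails at once if the lid is slammed (closing faster than 3 rad/s) (velocity of joint lid below -3 rad/s).
It fails at once if a bystander is moved more than 30 mm (distance of any of pencil, calipers, sander, wax, blank, chuckkey from where it was at the start of the episode above 0.03 m).
Of pot1, pot2, pot3, pot4 only 3 to 4 are there at a start; the rules pass over those that are not, and their reading is None.
At some moment in a run one of pot1, pot2, pot3, pot4 may be knocked a few centimetres aside while the robot is not near it.
It also fails if it takes over 210 s, if anything falls off the work surface, if the arm or the gripper's body presses on something with over 40 N, if the wrist force passes 120 N, or if a joint passes its speed limit or range.

### The arm

A 6-joint arm with a two-finger parallel gripper is mounted at the origin on the work surface. World frame = base frame: x ahead of the robot, y to its left, z up, the work surface at z = 0. Lengths are in m, angles in rad, forces in N, time in s.
With the tool pointing down it reaches from about 0.425 to 1.125 m from the base axis. Payload 14.9 kg.
Tool frame: the origin (TCP) lies midway between the tips of the shut fingers; the grasp point (between the pads) lies 19 mm behind it; z points along the fingers, y is the line along which they close (so a half turn about z gives the same grasp; the last joint's range is limited). The gripper opens to 91 mm and grips with 3 to 60 N. Pads are 32 mm wide; open, the fingers measure 118 mm over their backs; the gripper's body (76 mm by 178 mm) begins 60 mm behind the grasp point.
Start: joints at [-1.304, 0.379, 1.734, -0, 1.028, -0.033], TCP at [0.207, -0.669, 0.214] pointing down, gripper open.
Joint ranges: [-2.77, 2.77], [-0.74, 2.19], [0, 2.66], [-1.06, 4.2], [0.31, 2.87], [-3.08, 3.08]. Speed limits (rad/s): [1.89, 1.89, 2.39, 3.14, 3.14, 3.14].

### API

Orientations are given as a rotation vector (axis times angle).
In Python, from bench import telemetry, snapshot, order gives the robot as it stands.
- The arm moves only by the shell command python3 -m handwheel 'ROWS' [FORCE]. ROWS is text: rows parted by semicolons, each of 5 numbers parted by spaces: the opening, from 0 (shut) to 1 (fully open), then the shift along the tool's x, y, z in units of 30 mm (1.0 is 30 mm), then the turn about the tool's z in degrees. In form: hand dx dy dz turn; .... A call has 1 to 20 rows; each row shifts and turns the commanded pose from where the row before left it, along the tool's axes as they then stand; what a row does not reach is not made up. A row lasts 1/12 s, in which the tool goes at most 41.7 mm and 7.16 degrees, less where a joint would pass 70% of its speed; a pose out of reach is approached as far as the arm can. A call is refused whole if a number of a shift passes 1 or a number of a turn 7.16, either way. A call with a gripper value outside its range is refused whole. The fingers move at their own pace and stop on an object; FORCE is the grip in N (left out, the last holds). Time passes only in rows, so rows that do not move let the fingers close. It gives the time, the measured TCP pose, the force, the opening and the grip force at its end, in the units of the state.
- telemetry.sense(): the state, without advancing time (a new reading comes with each control period).
- snapshot(name): name is "scene" or "top" or "wrist"; returns a dict with "pixels" (384x512x3 uint8, red, green, blue), "K" (3x3 intrinsics, pixels), "position" and "rotation" of the camera in the world; the wrist camera has in their place "hand_eye" (4x4, takes a point from camera to tool coordinates, whose origin is the TCP and whose axes are the flange's). Camera axes: x right, y down, z forward; pixel columns grow to the right and rows downward; lengths in m; the calibration is good to about 2 mm. A picture is of the moment at which its call begins: read the wrist's pose just before it. There is no depth.
- order.close_job(): hands the job in; it is judged then, once.
The state is a dict: "time_s": time; "joints": joint angles; "joint_velocities": joint speeds; "joint_efforts": joint torques, N m; "position": TCP position; "tcp_rot": TCP orientation; "force": force on the tool from outside, world axes, zero at the start; "torque": the same for the moment, N m; "gripper_width": finger opening in m; "gripper_force": force on a finger pad.
Only numpy, scipy, OpenCV 4.12 (cv2) and the standard library are available. Lean on these libraries where they do the work, as an engineer would, in place of code of your own. Each camera call takes 0.05 s, during which the arm holds its last target. There are 200 camera calls.

## Working session

There is one attempt and no reset: what is moved stays moved. The work goes in short steps, Python scripts to look and compute and a shell command to move; the robot and the scene stay as the last step left them, time stands still between calls to the robot, and variables do not carry over. Pictures are saved under pics/ and viewed, at most 14 in all, crops included, and the job is handed in when it is done.

```bash
mkdir -p pics; ls; cat > h.py <<'E'
import numpy as np, cv2, sys
from scipy.spatial.transform import Rotation as R
from bench import telemetry, snapshot, order
def snap(n):
    s=telemetry.sense() 
    d=snapshot(n); d['K']=np.array(d['K']); d['pixels']=np.array(d['pixels'])
    if 'hand_eye' in d:
        T=np.eye(4); T[:3,:3]=R.from_rotvec(s['tcp_rot']).as_matrix(); T[:3,3]=s['position']
        C=T@np.array(d['hand_eye']); d['position']=C[:3,3]; d['rotation']=C[:3,:3]
    else: 
        d['position']=np.array(d['position']); d['rotation']=np.array(d['rotation'])
        if d['rotation'].shape!=(3,3): d['rotation']=R.from_rotvec(d['rotation']).as_matrix()
    return d
def cast(d,u,v,z):
    r=d['rotation']@np.linalg.inv(d['K'])@np.array([u,v,1.]); p=d['position']
    return p+r*(z-p[2])/r[2]
def proj(d,P):
    q=d['K']@(d['rotation'].T@(np.array(P,float)-d['position'])); return q[:2]/q[2]
def save(d,n,crop=None,k=1):
    im=d['pixels']
    if crop: im=im[crop[1]:crop[3],crop[0]:crop[2]]
    im=cv2.resize(im,None,fx=k,fy=k,interpolation=cv2.INTER_CUBIC); cv2.imwrite('pics/'+n,im[:,:,::-1])
def tool():
    s=telemetry.sense(); return np.array(s['position']),R.from_rotvec(s['tcp_rot']).as_matrix(),s
def need(target):
    p,M,s=tool(); return M.T@(np.array(target)-p)/0.03
E
python3 - <<'E'
from h import *
p,M,s=tool(); print(s); 
for n in('top','scene'):
    d=snap(n); print(n,d['position'],d['rotation'],d['K']); save(d,n+'0.png',k=1.5)
    np.save(n+'0.npy',d,allow_pickle=True)
E
```

```text
pics
{'time_s': 0.0, 'joints': array([-1.30430726e+00,  3.79374367e-01,  1.73477382e+00, -4.23465322e-05,
        1.02854061e+00, -3.33078021e-02]), 'joint_velocities': array([ 4.80783039e-05, -5.62744489e-04,  7.63140144e-04, -1.49934224e-03,
        6.58942918e-04,  6.03704521e-04]), 'joint_efforts': array([ 3.22692822e-04, -7.63720393e+01, -4.34372270e+01,  6.50954037e-02,
        4.23596136e-02, -6.49299545e-05]), 'position': array([ 0.20660257, -0.66839632,  0.21331562]), 'tcp_rot': array([-3.10528616e+00, -4.69030254e-01,  2.56774672e-04]), 'force': array([ 0.08724909,  0.12435561, -0.39213333]), 'torque': array([ 0.0411278 ,  0.00151806, -0.0349031 ]), 'gripper_force': 0.0, 'gripper_width': 0.09105495697931992}
top [ 0.2848974  -0.05289974  1.27443806] [[ 0.04491499 -0.97770539  0.20512147]
 [-0.99898456 -0.04468426  0.0057592 ]
 [ 0.0035349  -0.20517186 -0.97871958]] [[445.55407188   0.         256.20922072]
 [  0.         445.55407188 193.58160692]
 [  0.           0.           1.        ]]
scene [1.13224593 0.50997948 0.99749334] [[-0.69570027  0.53679465 -0.47733912]
 [ 0.71821743  0.53167682 -0.44886911]
 [ 0.01283961 -0.65511163 -0.75542299]] [[439.28582553   0.         263.1934537 ]
 [  0.         439.28582553 185.86230944]
 [  0.           0.           1.        ]]
```

View pics/top0.png

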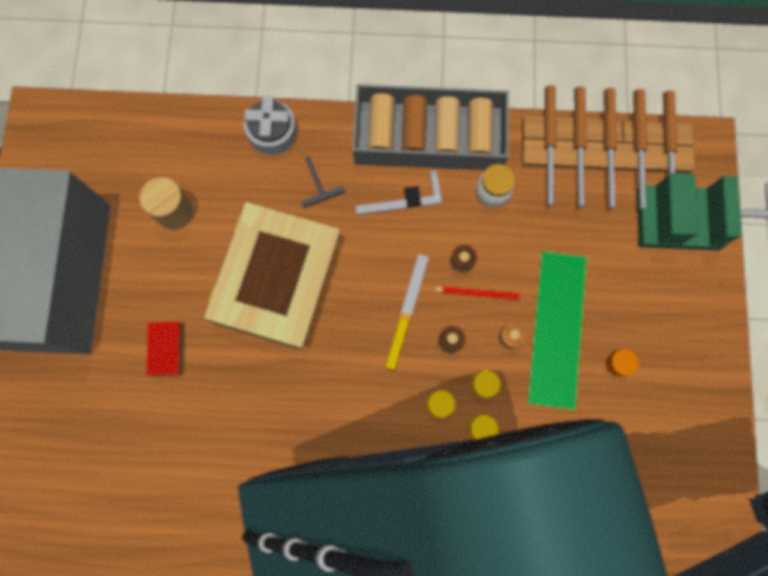

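View pics/scene0.png

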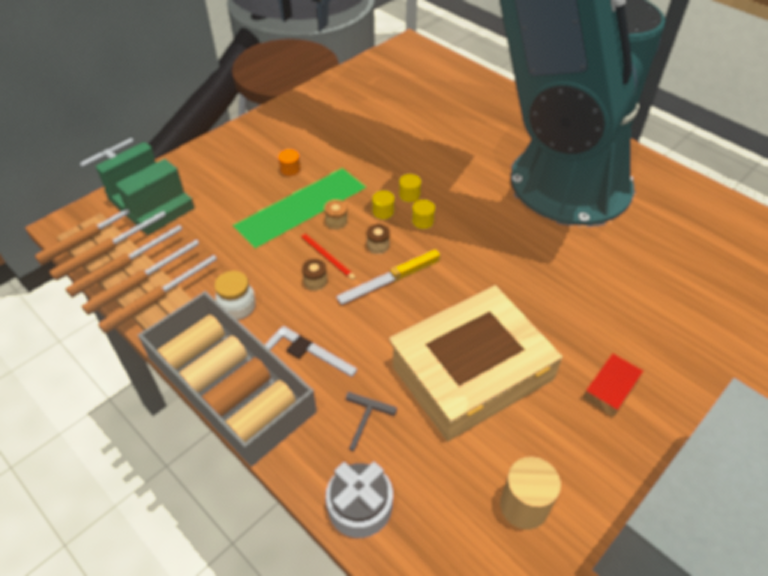

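The top view shows three pots: dark lids at (464,257) and (452,339), and a mid-brown lid at (511,335). The look-alikes are three yellow drums near (470,405) and one orange at (624,362). The blade runs from its handle at (397,342) to its tip at (422,256). The lid spans (207–340, 205–346), with hinges on its left (+y) side, as the scene view shows. The mat is at (557,330).

```bash
python3 - <<'E'
from h import *
d=np.load('top0.npy',allow_pickle=True).item()
hsv=cv2.cvtColor(d['pixels'],cv2.COLOR_RGB2HSV)
for n,(x,y) in dict(lid=(225,215),liddark=(275,270),table=(150,430),handle=(395,350),steel=(415,285),mat=(557,330),pot=(452,345),potb=(511,335),yel=(441,404),orange=(624,362),pencil=(480,293)).items():
    print(n,hsv[int(y/1.5),int(x/1.5)])
def cont(lo,hi,box,n,z):
    m=cv2.inRange(hsv,np.array(lo),np.array(hi)); k=np.zeros_like(m); b=[int(t/1.5) for t in box]; k[b[1]:b[3],b[0]:b[2]]=255
    c=max(cv2.findContours(m&k,cv2.RETR_EXTERNAL,cv2.CHAIN_APPROX_NONE)[0],key=cv2.contourArea)[:,0]
    w=np.array([cast(d,u,v,z)[:2] for u,v in c])*1000
    r=cv2.minAreaRect(w.astype(np.float32)); print(n,len(c),'rect',np.round(r[0],1),np.round(r[1],1),round(r[2],1)); print(np.round(cv2.boxPoints(r),0).tolist())
    return c
cont((22,150,100),(34,255,255),(370,300,420,380),'handle',.024)
cont((45,100,50),(85,255,255),(520,240,600,420),'mat',.003)
c=cont((15,40,150),(32,150,255),(195,195,350,355),'lid',.073)
a=cv2.approxPolyDP(c[:,None],5,True)[:,0]; print((a*1.5).tolist(),[np.round(cast(d,u,v,.073)[:2]*1000,0).tolist() for u,v in a])
E
```

```text
lid [ 13 179 172]
liddark [ 11 168  91]
table [ 13 175 153]
handle [ 26 243 207]
steel [ 90   4 180]
mat [ 71 218 158]
pot [ 15 154  91]
potb [ 17 137 193]
yel [ 25 241 181]
orange [ 16 243 206]
pencil [  3 237 199]
handle 74 rect [447.4 -73.3] [19.4 99.7] 75.7
[[397.0, -70.0], [493.0, -95.0], [498.0, -76.0], [401.0, -52.0]]
mat 257 rect [ 493.  -381.3] [ 88.6 298.5] 84.8
[[340.0, -412.0], [638.0, -439.0], [646.0, -351.0], [348.0, -324.0]]
lid 283 rect [561.6 162.7] [191.2 237.1] 76.0
[[423.0, 99.0], [653.0, 41.0], [700.0, 227.0], [470.0, 284.0]]
[[244.5, 201.0], [204.0, 318.0], [300.0, 346.5], [339.0, 229.5]] [[697.0, 226.0], [470.0, 280.0], [426.0, 101.0], [649.0, 44.0]]
```

```bash
python3 -m handwheel '1 0.3 -0.3 -0.1 0;1 0.72 -0.8 -0.1 0;1 0.72 -0.8 -0.1 0;1 0.72 -0.8 -0.1 0;1 0.72 -0.8 -0.1 0;1 0.72 -0.8 -0.1 0;1 0.72 -0.8 -0.1 0;1 0.72 -0.8 -0.1 0;1 0.72 -0.8 -0.1 0;1 0.72 -0.8 -0.1 0;1 0.72 -0.8 -0.1 0;1 0.72 -0.8 -0.1 0;1 0.72 -0.8 -0.1 0;1 0.72 -0.8 0 0;1 0.72 -0.8 0 0;1 0.72 -0.8 0 0;1 0.72 -0.8 0 0;1 0.72 -0.8 0 0;1 0.72 -0.8 0 0;1 0.72 -0.8 0 0'
python3 -m handwheel '1 0.5 -0.7 0 0;1 0 0 0 6.3;1 0 0 0 6.3;1 0 0 0 6.3;1 0 0 0 6.3;1 0 0 0 6.3;1 0 0 0 0;1 0 0 0 0' 
python3 - <<'E'
from h import *
d=snap('wrist'); np.save('w1.npy',d,allow_pickle=True); save(d,'w1.png',k=1.5)
print(telemetry.sense()['joints'],d['position'],d['rotation'])
d=snap('top'); save(d,'top1.png',k=1.5)
E
```

```text
time_s: 1.77
position: [0.47, -0.0985, 0.253]
tcp_rot: [3.106, 0.469, 0.0]
force: [0.8, -1.1, -0.0]
gripper_width: 0.0912
gripper_force: 0.0
time_s: 2.43
position: [0.4778, -0.0758, 0.2529]
tcp_rot: [-3.118, 0.386, 0.0]
force: [-0.5, -0.1, -0.1]
gripper_width: 0.0911
gripper_force: 0.0
[-2.05664356e-01 -2.28580365e-02  2.13584822e+00  4.06214959e-05
  1.02866351e+00  1.61098865e+00] [ 0.55566573 -0.09541771  0.42448071] [[-0.24345451 -0.9306233  -0.27325845]
 [-0.96991155  0.23323851  0.0697953 ]
 [-0.00121874  0.28202851 -0.95940525]]
```

View pics/w1.png

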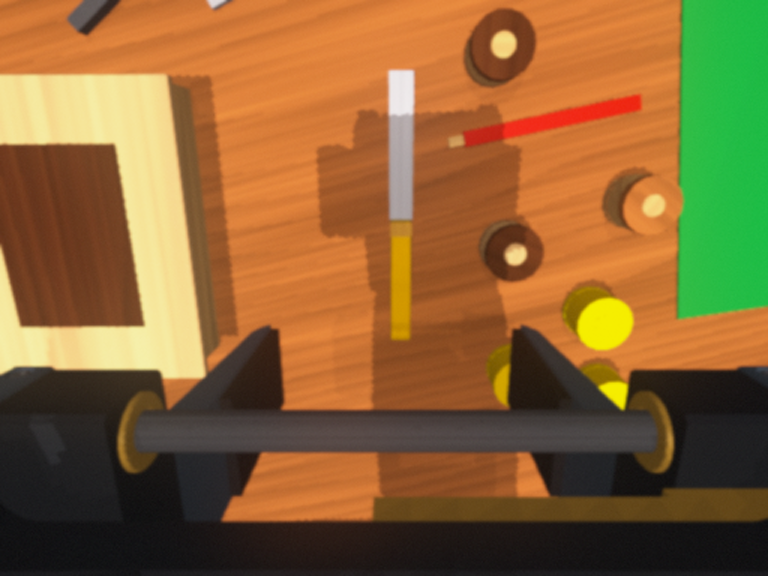

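The wrist view shows the blade aligned with the tool: butt (401,340), collar (401,228), tip (401,70). The lid's front edge runs from (168,75) to (206,378). The three pots are at (503,44), (515,253) and (653,205).

```bash
cat >> h.py <<'E'
def pca(d,m,z):
    v,u=np.nonzero(m); w=np.array([cast(d,a,b,z)[:2] for a,b in zip(u,v)])*1000
    r=cv2.minAreaRect(w.astype(np.float32)); return r,cv2.boxPoints(r)
E
python3 - <<'E'
from h import *
d=np.load('w1.npy',allow_pickle=True).item(); hsv=cv2.cvtColor(d['pixels'],cv2.COLOR_RGB2HSV)
P=lambda x,y,z:np.round(cast(d,x/1.5,y/1.5,z)*1000,1)
print('butt',P(401,340,.024),'tip',P(401,70,.0135),'collar',P(401,235,.024))
print('lid front',P(168,75,.073),P(206,378,.073))
for n,q in dict(A=(503,44),B=(515,253),C=(653,205)).items(): print(n,P(*q,.042))
m=cv2.inRange(hsv,(22,150,80),(34,255,255)); k=np.zeros_like(m); k[150:230,255:280]=255
r,b=pca(d,m&k,.024); print(r,b)
p,M,s=tool(); print(p,M)
E
```

```text
butt [397.9 -61.1  24. ] tip [ 621.2 -116.4   13.5] collar [492.8 -84.6  24. ]
lid front [648.   44.2  73. ] [423.7 100.7  73. ]
A [ 615.3 -192.6   42. ]
B [ 457.7 -174.    42. ]
C [ 469.5 -289.6   42. ]
((445.8572998046875, -72.56246948242188), (13.562758445739746, 90.72869873046875), 75.84233856201172) [[400.21216  -68.04216 ]
 [488.18512  -90.23358 ]
 [491.50244  -77.08278 ]
 [403.52948  -54.891357]]
[ 0.47797243 -0.07597969  0.25293895] [[ 9.69792711e-01 -2.43930512e-01 -4.79829905e-05]
 [-2.43930511e-01 -9.69792712e-01  3.15306866e-05]
 [-5.42248510e-05 -1.88737147e-05 -9.99999998e-01]]
```

```bash
python3 -m handwheel '1 0.26 0.16 0.5 0;1 0 0 1 0;1 0 0 1 0;1 0 0 1 0;1 0 0 1 0;1 0 0 1 0;1 0 0 1 0;1 0 0 0.8 0;1 0 0 0.6 0;1 0 0 0.35 0;1 0 0 0 0;1 0 0 0 0'
python3 -m handwheel '0 0 0 0 0;0 0 0 0 0;0 0 0 0 0;0 0 0 0 0;0 0 0 0 0;0 0 0 0 0;0 0 0 0 0;0 0 0 0 0;0 0 0 0 0;0 0 0 0 0' 60
```

```text
time_s: 3.53
position: [0.4846, -0.0827, 0.0056]
tcp_rot: [-3.117, 0.39, 0.001]
force: [-0.1, 1.1, 0.4]
gripper_width: 0.0912
gripper_force: 0.0
time_s: 4.37
position: [0.4846, -0.0828, 0.0054]
tcp_rot: [-3.117, 0.392, 0.0]
force: [-0.8, 0.1, 0.1]
gripper_width: 0.0277
gripper_force: 0.0
```

```bash
python3 -m handwheel '0 0 0 0 0;0 0 0 0 0;0 0 0 0 0;0 0 0 0 0;0 0 0 0 0;0 0 0 0 0' 60
python3 -m handwheel '0 0 0 -0.3 0;0 0 0 -0.6 0;0 0 0 -0.8 0;0 0 0 -0.8 0;0 0 0 -0.8 0;0 0 0 -0.8 0;0 0 0 -0.6 0;0 0 0 -0.3 0;0 0 0 0 0'
```

```text
time_s: 4.87
position: [0.4846, -0.0827, 0.0054]
tcp_rot: [-3.117, 0.392, 0.0]
force: [-0.1, -0.0, -1.7]
gripper_width: 0.0176
gripper_force: 60.0
time_s: 5.62
position: [0.4856, -0.0829, 0.1575]
tcp_rot: [3.117, -0.392, 0.005]
force: [0.8, -0.1, -0.7]
gripper_width: 0.0177
gripper_force: 60.0
```

```bash
python3 -m handwheel '0 0 0 0 -5;0 0 0 0 -7;0 0 0 0 -7;0 0 0 0 -7;0 0 0 0 -7;0 0 0 0 -7;0 0 0 0 -7;0 0 0 0 -7;0 0 0 0 -7;0 0 0 0 -7;0 0 0 0 -7;0 0 0 0 -7;0 0 0 0 -5;0 0 0 0 -3;0 0 0 0 0;0 -0.3 0.2 0 0;0 -0.31 0.2 0 0;0 0 0 0 0'
python3 -m handwheel '0 0 0 0.5 0;0 0 0 0.6 0;0 0 0 0.6 0;0 0 0 0.6 0;0 0 0 0.6 0;0 0 0 0.4 0;0 0 0 0.24 0;0 0 0 0 0;0 0 0 0 0' 
python3 - <<'E'
from h import *
p,M,s=tool();print(p,M)
w=snap('wrist');np.save('w2.npy',w,allow_pickle=True); d=snap('scene'); 
a=cv2.resize(w['pixels'],(600,450)); c=cv2.resize(d['pixels'][100:330,180:420],(480,450))
c=cv2.resize(np.hstack([a,c]),(800,333));cv2.imwrite('pics/c2.png',c[:,:,::-1])
E
```

```text
time_s: 7.12
position: [0.4925, -0.1052, 0.1553]
tcp_rot: [2.483, 1.924, 0.0]
force: [-0.4, 0.4, -0.8]
gripper_width: 0.0176
gripper_force: 60.0
time_s: 7.87
position: [0.4919, -0.1036, 0.0494]
tcp_rot: [-2.481, -1.927, 0.0]
force: [-0.2, -0.0, -0.7]
gripper_width: 0.0175
gripper_force: 60.0
[ 0.49189527 -0.10361489  0.04943501] [[ 2.47814799e-01  9.68807419e-01 -9.67984812e-05]
 [ 9.68807424e-01 -2.47814797e-01  3.74403944e-05]
 [ 1.22844359e-05 -1.03057371e-04 -9.99999995e-01]]
```

View pics/c2.png

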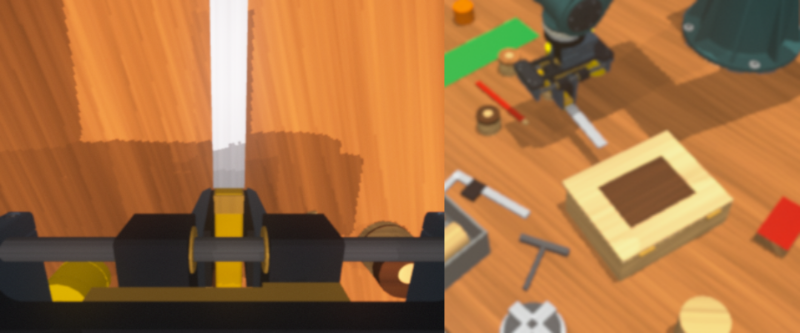

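The wrist view shows the blade gripped straight. The scene crop shows it level, tip at (603,143), just short of the lip and pointing at its middle.

```bash
python3 - <<'E'
from h import *
p,M,s=tool(); d=snap('scene')
t=p+M[:,0]*.141+[0,0,.0066]
for dz in(-.01,0,.01): print(proj(d,t+[0,0,dz]))
hsv=cv2.cvtColor(d['pixels'],cv2.COLOR_RGB2HSV); m=cv2.inRange(hsv,(0,0,140),(179,60,255)); k=np.zeros_like(m); k[160:205,250:300]=255
v,u=np.nonzero(m&k); i=np.argsort(u)[-8:]; print(np.c_[u[i],v[i]].tolist())
print(proj(d,[.537,.072,.065]))
E
python3 -m handwheel '0 0.2 0 -0.08 0;0 0.4 0 0 0;0 0.4 0 0 0;0 0 0 0 0'
```

```text
[286.99978023 201.86673875]
[287.19441997 199.59531075]
[287.39149774 197.29543114]
[[287, 198], [287, 197], [287, 196], [287, 199], [287, 200], [288, 197], [288, 199], [288, 198]]
[295.65383979 207.54528568]
time_s: 8.35
position: [0.4998, -0.0724, 0.052]
tcp_rot: [2.48, 1.928, 0.001]
force: [-0.5, 0.5, -1.4]
gripper_width: 0.018
gripper_force: 60.0
```

```bash
python3 - <<'E'
from h import *
p,M,s=tool(); d=snap('scene')
t=p+M[:,0]*.141+[0,0,.0066]
for c in (-.01,.01): 
  for z in (-.0015,.0015): print(c,z,proj(d,t+M[:,1]*c+[0,0,z]))
print(proj(d,[.537,.072,.065]),proj(d,[.537,.072,.073]))
save(d,'s3.png',(255,160,335,230),8)
E
```

```text
-0.01 -0.0015 [296.9604721 205.7618799]
-0.01 0.0015 [297.03853508 205.07833249]
0.01 -0.0015 [290.88851458 208.74588005]
0.01 0.0015 [290.95547661 208.06396475]
[295.65383979 207.54528568] [295.85847888 205.703892  ]
```

View pics/s3.png

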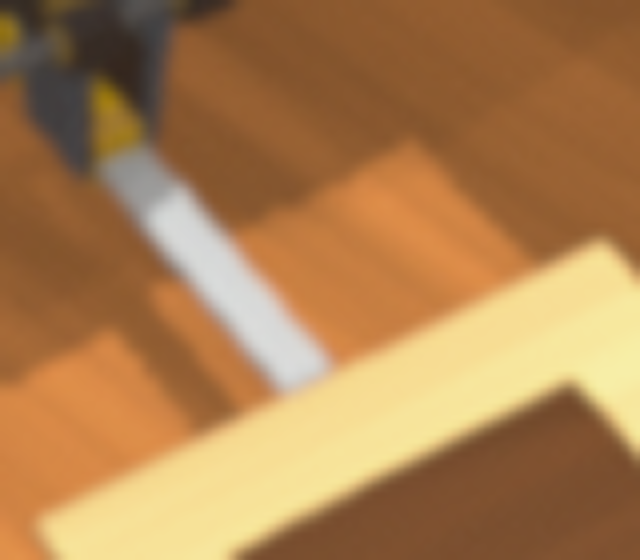

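The crop shows the blade end at (310,380) meeting the lid's front edge, within 1 px of the prediction, so its height is right. I'll insert it now.

```bash
python3 -m handwheel '0 0.2 0 0 0;0 0.2 0 0 0;0 0.2 0 0 0;0 0 0 0 0'
python3 -m handwheel '0 0.2 0 0 0;0 0.2 0 0 0;0 0.2 0 0 0;0 0 0 0 0;0 0 0 0 0'
```

```text
time_s: 8.73
position: [0.5038, -0.0561, 0.0516]
tcp_rot: [-2.481, -1.928, -0.0]
force: [-0.9, 0.7, -0.8]
gripper_width: 0.0174
gripper_force: 60.0
time_s: 9.15
position: [0.5081, -0.0392, 0.0516]
tcp_rot: [2.48, 1.928, 0.0]
force: [0.4, 0.1, -0.5]
gripper_width: 0.0173
gripper_force: 60.0
```

```bash
python3 -m handwheel '0 0 0 -0.1 0;0 0 0 -0.15 0;0 0 0 -0.15 0;0 0 0 -0.2 0;0 0 0 -0.2 0;0 0 0 -0.2 0;0 0 0 0 0'
python3 -m handwheel '0 0 0 -0.2 0;0 0 0 -0.3 0;0 0 0 -0.3 0;0 0 0 -0.3 0;0 0 0 -0.3 0;0 0 0 -0.2 0;0 0 0 0 0'
python3 - <<'E'
from h import *
d=snap('scene');save(d,'s4.png',(150,60,450,300),2)
E
```

```text
time_s: 9.73
position: [0.5086, -0.0397, 0.083]
tcp_rot: [2.48, 1.927, 0.001]
force: [-0.2, -0.8, -1.4]
gripper_width: 0.0177
gripper_force: 60.0
time_s: 10.32
position: [0.5088, -0.0396, 0.1313]
tcp_rot: [2.48, 1.926, 0.002]
force: [0.6, -0.3, -0.6]
gripper_width: 0.0177
gripper_force: 60.0
```

View pics/s4.png

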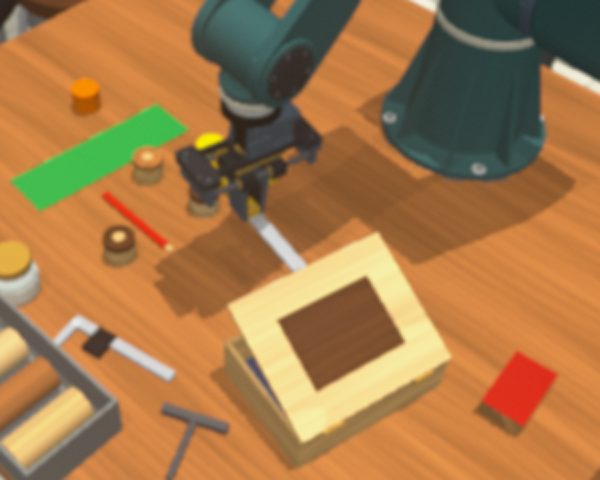

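The scene view shows the lid lifted by the blade to about 0.4 rad. I'll raise it further and push forward.

```bash
python3 -m handwheel '0 0.1 0 -0.2 0;0 0.2 0 -0.2 0;0 0.2 0 -0.2 0;0 0.25 0 -0.2 0;0 0.3 0 -0.2 0;0 0.3 0 -0.2 0;0 0.3 0 -0.2 0;0 0.3 0 -0.1 0;0 0.3 0 0 0;0 0.3 0 0 0;0 0.2 0 0 0;0 0 0 0 0'
python3 -m handwheel '0 0.2 0 0 0;0 0.3 0 0 0;0 0.3 0 0 0;0 0.3 0 0 0;0 0.3 0 0 0;0 0.3 0 0 0;0 0.2 0 0 0;0 0.2 0 0 0;0 0.1 0 0 0;0 0 0 0 0;0 0 0 0 0;0 0 0 0 0'
python3 - <<'E'
from h import *
d=snap('scene');save(d,'s5.png',(150,30,450,270),2)
E
```

```text
time_s: 11.37
position: [0.5286, 0.0416, 0.1744]
tcp_rot: [-2.48, -1.928, 0.0]
force: [-1.0, -0.3, -1.1]
gripper_width: 0.0179
gripper_force: 60.0
time_s: 12.37
position: [0.5447, 0.1042, 0.1746]
tcp_rot: [-2.481, -1.927, -0.0]
force: [0.4, -0.7, -0.4]
gripper_width: 0.0178
gripper_force: 60.0
```

View pics/s5.png

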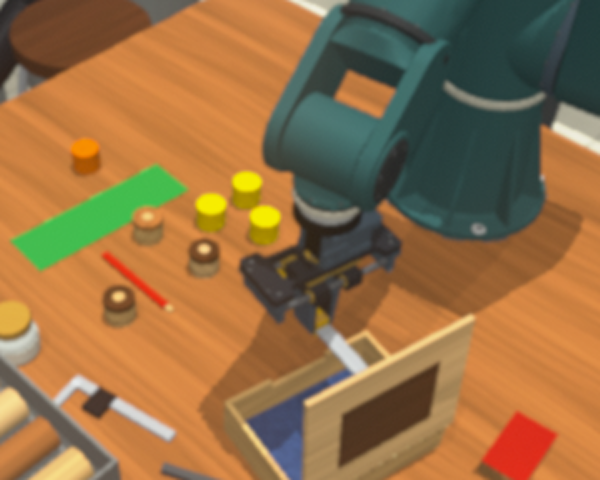

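The scene view shows the lid near vertical, its top edge running from (305,405) to (475,318), and exactly three pots besides the yellow and orange look-alikes. I'll compute the angle and push a little further.

```bash
python3 -m handwheel '0 0.2 0 0 0;0 0.2 0 0 0;0 0.1 0 0 0;0 0 0 0 0;0 0 0 0 0'
cat >> h.py <<'E'
CX=np.array([.2445,.9697,0]); CY=np.array([-.9697,.2445,0]); CO=np.array([.537,.072,0])+.101*CX
def case(x,y,z): return CO+CX*x+CY*y+np.array([0,0,z])
def lid(th,y,t=0): # lip edge point, t thickness offset
    return case(.086-.187*np.cos(th)+t*np.sin(th),y,.065+.187*np.sin(th)+t*np.cos(th))
E
python3 - <<'E'
from h import *
d=snap('scene'); print(CO)
for th in (1.2,1.3,1.4,1.5,1.6,1.7): print(th,[((proj(d,lid(th,y,.008))-[150,30])*2).round() for y in(-.116,.116)])
print(d['pixels'].shape)
save(d,'s6.png',(280,150,430,270),3)
E
```

```text
time_s: 12.83
position: [0.5486, 0.1193, 0.1746]
tcp_rot: [-2.481, -1.928, -0.0]
force: [0.2, -0.7, -1.1]
gripper_width: 0.0176
gripper_force: 60.0
[0.5616945 0.1699397 0.       ]
1.2 [array([280., 377.]), array([446., 294.])]
1.3 [array([290., 386.]), array([457., 301.])]
1.4 [array([301., 396.]), array([468., 309.])]
1.5 [array([311., 408.]), array([480., 319.])]
1.6 [array([322., 421.]), array([492., 330.])]
1.7 [array([332., 436.]), array([503., 343.])]
(384, 512, 3)
```

View pics/s6.png

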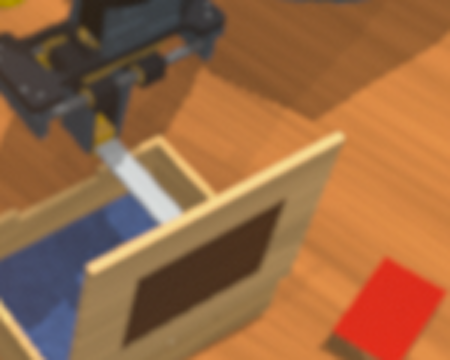

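The lid is at about 1.58 rad. I'll retract the blade and carry it to the mat.

```bash
python3 -m handwheel '0 -0.3 0 0 0;0 -0.6 0 0 0;0 -0.95 0 0 0;0 -0.95 0 0 0;0 -0.95 0 0 0;0 -0.95 0.1 0 0;0 -0.95 0.1 0 0;0 -0.95 0.1 0 0;0 -0.95 0.1 0 0;0 -0.95 0.1 0 0;0 -0.95 0.1 0 0;0 -0.95 0.1 0 0;0 -0.95 0.1 0 0;0 -0.95 0.1 0 0;0 -0.95 0.1 0 0;0 -0.95 0.1 0 0;0 -0.95 0.1 0 0;0 -0.95 0.2 0 0;0 -0.95 0.2 0 0;0 -0.2 0 0 0'
python3 -m handwheel '0 0 0 0 4;0 0 0 0 7;0 0 0 0 7;0 0 0 0 7;0 0 0 0 7;0 0 0 0 7;0 0 0 0 7;0 0 0 0 7;0 0 0 0 7;0 0 0 0 7;0 0 0 0 7;0 0 0 0 4;0 0 0 0 2.8;0 0 0 0 0;0 0 0 0 0'
python3 - <<'E'
from h import *
p,M,s=tool();print(p,np.degrees(np.arctan2(M[1,0],M[0,0])),need([.466,-.394,.010]))
d=snap('scene')
for th in (1.5,1.6): print(th,[((proj(d,lid(th,y,.008))-[150,30])*2).round() for y in(-.116,.116)])
save(d,'s7.png',k=1.5)
E
```

```text
time_s: 14.55
position: [0.4663, -0.3984, 0.1749]
tcp_rot: [2.482, 1.924, -0.0]
force: [-0.1, -0.1, -0.1]
gripper_width: 0.0179
gripper_force: 60.0
time_s: 15.8
position: [0.4665, -0.3943, 0.1746]
tcp_rot: [-3.138, 0.138, 0.0]
force: [-0.7, 0.1, -1.1]
gripper_width: 0.0175
gripper_force: 60.0
[ 0.46654968 -0.39430378  0.17461217] -5.028631748047518 [-0.01858982 -0.00792115  5.48707517]
1.5 [array([311., 408.]), array([480., 319.])]
1.6 [array([322., 421.]), array([492., 330.])]
```

View pics/s7.png

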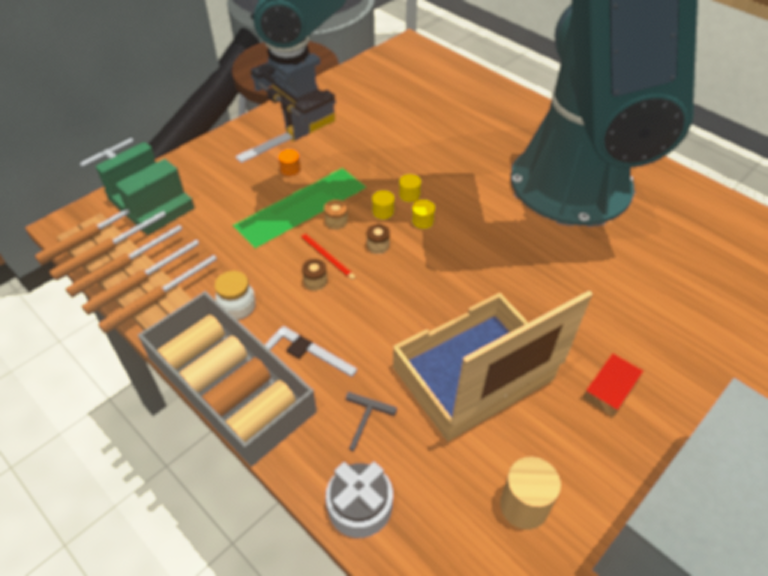

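The scene view shows the lid holding open near vertical and the blade held above the mat. Three pots stand at (335,213), (377,237) and (314,272). I'll set the blade down.

```bash
python3 -m handwheel '0 0 0 0.4 0;0 0 0 0.8 0;0 0 0 0.8 0;0 0 0 0.8 0;0 0 0 0.8 0;0 0 0 0.8 0;0 0 0 0.5 0;0 0 0 0.3 0;0 0 0 0.2 0;0 0 0 0.08 0;0 0 0 0 0;0 0 0 0 0'
python3 -m handwheel '0.25 0 0 0 0;0.35 0 0 0 0;0.45 0 0 0 0;0.45 0 0 0 0;0.45 0 0 0 0;0.45 0 0 0 0;0.45 0 0 0 0;0.45 0 0 -0.2 0;0.45 0 0 -0.5 0;0.45 0 0 -0.9 0;0.45 0 0 -1 0;0.45 0 0 -1 0;0.6 0 0 -1 0;0.7 0 0 -1 0;0.8 0 0 -1 0;0.9 0 0 -0.5 0;0.9 0 0 0 0;0.9 0 0 0 0'
python3 - <<'E'
from h import *
p,M,s=tool();print(p,np.degrees(np.arctan2(M[1,0],M[0,0])))
d=snap('wrist');np.save('w8.npy',d,allow_pickle=True);save(d,'w8.png',k=1.5)
E
```

```text
time_s: 16.85
position: [0.4674, -0.3948, 0.0111]
tcp_rot: [3.138, -0.14, 0.002]
force: [-0.7, -0.6, -0.6]
gripper_width: 0.0178
gripper_force: 60.0
time_s: 18.35
position: [0.4671, -0.3945, 0.2241]
tcp_rot: [3.137, -0.14, 0.002]
force: [-0.0, 0.4, 0.2]
gripper_width: 0.078
gripper_force: 0.0
[ 0.46712701 -0.39454884  0.2241468 ] -5.124690256660237
```

View pics/w8.png

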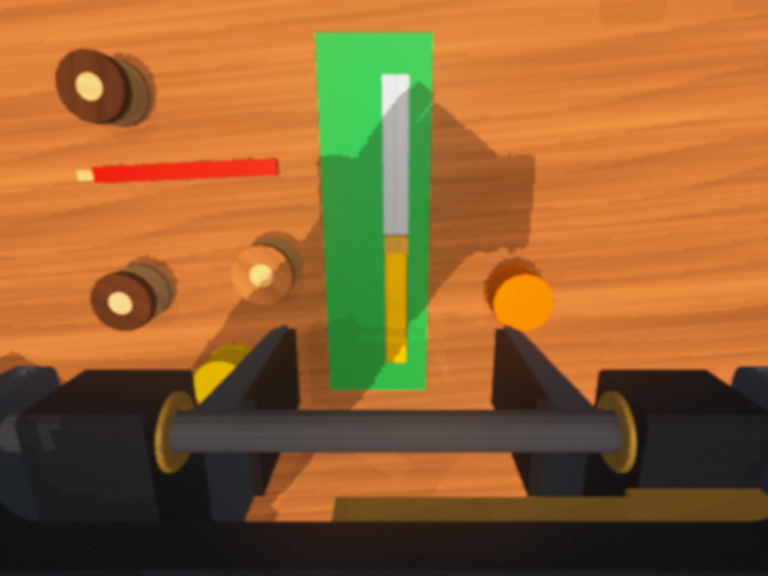

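The wrist view shows the blade lying on the mat. Candidates: dark-lid pots A (92,87) and B (124,300), and mid-brown-lid pot C (263,274), all with turned wood sides. The orange drum at (522,302) and yellow one at (220,380) are plain-coloured decoys. An enlarged crop will confirm.

```bash
cat >> h.py <<'E'
def pots(d):
    hsv=cv2.cvtColor(d['pixels'],cv2.COLOR_RGB2HSV)
    return hsv
E
python3 - <<'E'
from h import *
d=np.load('w8.npy',allow_pickle=True).item()
for n,q in dict(A=(92,87),B=(124,300),C=(263,274),tip=(396,75),butt=(397,362),decoy=(220,380),orange=(522,302)).items():
    print(n,np.round(cast(d,q[0]/1.5,q[1]/1.5,.042)*1000,1))
print('need C',need([*cast(d,263/1.5,274/1.5,.042)[:2],.012]))
save(d,'w8c.png',(20,20,220,280),2.3)
E
```

```text
A [ 614.4 -193.7   42. ]
B [ 458.7 -176.7   42. ]
C [ 470.  -290.7   42. ]
tip [ 603.  -407.3   42. ]
butt [ 385.8 -388.9   42. ]
decoy [ 382.6 -239.3   42. ]
orange [ 428.9 -492.9   42. ]
need C [-0.19575171 -3.44029399  7.03044077]
```

View pics/w8c.png

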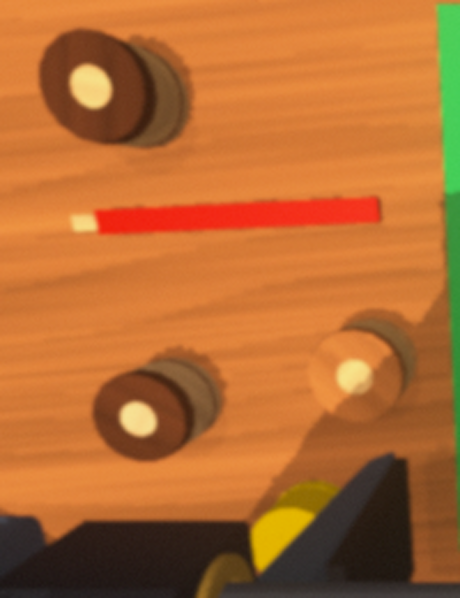

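The crop confirms the three real pots: wood sides with dark or mid-brown lids and pale knobs. I'll fetch C first.

```bash
python3 -m handwheel '1 -0.1 -0.7 0 0;1 -0.1 -0.9 0.4 0;1 0 -0.9 0.4 0;1 0 -0.94 0.4 0;1 0 0 0.5 4.5;1 0 0 0.8 4.5;1 0 0 0.9 0;1 0 0 0.9 0;1 0 0 0.9 0;1 0 0 0.9 0;1 0 0 0.6 0;1 0 0 0.33 0;1 0 0 0 0;1 0 0 0 0'
python3 -m handwheel '0 0 0 0 0;0 0 0 0 0;0 0 0 0 0;0 0 0 0 0;0 0 0 0 0;0 0 0 0 0;0 0 0 0 0;0 0 0 0 0;0 0 0 0 0;0 0 0 0 0' 6
```

```text
time_s: 19.57
position: [0.4698, -0.2908, 0.0119]
tcp_rot: [-3.117, 0.386, 0.002]
force: [-0.7, 0.2, 0.4]
gripper_width: 0.0911
gripper_force: 0.0
time_s: 20.4
position: [0.4702, -0.2911, 0.0125]
tcp_rot: [-3.118, 0.386, 0.0]
force: [-1.2, 1.2, 4.8]
gripper_width: 0.0477
gripper_force: 6.0
```

```bash
python3 -m handwheel '0 0 0 -0.2 0;0 0 0 -0.5 0;0 0 0 -0.8 0;0 0 0 -0.8 0;0 0 0 -0.8 0;0 0 0 -0.8 0;0 0 0 -0.5 0;0 0 0 -0.2 0;0 0 0 0 0' 
python3 - <<'E'
from h import *
p,M,s=tool();print(np.degrees(np.arctan2(M[1,0],M[0,0])))
for y in(.065,0,-.065):print(need(case(-.02,y,.019)), case(-.02,y,0))
E
```

```text
time_s: 21.15
position: [0.4707, -0.2914, 0.1517]
tcp_rot: [3.117, -0.386, 0.003]
force: [0.8, 0.3, -0.5]
gripper_width: 0.0479
gripper_force: 6.0
-14.121882767142154
[ -2.98906276 -14.99144942   4.40482066] [0.493774  0.1664382 0.       ]
[ -0.82229509 -14.99033028   4.40958863] [0.5568045 0.1505457 0.       ]
[  1.34447257 -14.98921114   4.4143566 ] [0.619835  0.1346532 0.       ]
```

```bash
python3 -m handwheel '0 0 -0.2 0 0;0 -0.1 -0.5 0 0;0 -0.2 -0.8 0 0;0 -0.2 -0.9 0 0;0 -0.2 -0.9 0 0;0 -0.2 -0.9 0 0;0 -0.2 -0.9 0 0;0 -0.2 -0.9 0 0;0 -0.2 -0.9 0 0;0 -0.2 -0.9 0 0;0 -0.2 -0.9 0 0;0 -0.2 -0.9 0 0;0 -0.2 -0.9 0 0;0 -0.2 -0.9 0 0;0 -0.2 -0.9 0 0;0 -0.2 -0.9 0 0;0 -0.1 -0.9 0 0;0 0 -0.6 0 0;0 0 -0.3 0 0;0 0 0 0 0'
python3 - <<'E'
from h import *
print(need(case(-.02,.065,.019)))
d=snap('wrist');np.save('w9.npy',d,allow_pickle=True);save(d,'w9.png',k=1.5)
E
```

```text
time_s: 22.82
position: [0.4919, 0.1689, 0.1494]
tcp_rot: [3.118, -0.383, -0.002]
force: [-0.1, -0.4, -0.8]
gripper_width: 0.0479
gripper_force: 6.0
[0.08557613 0.06068456 4.34715364]
```

View pics/w9.png

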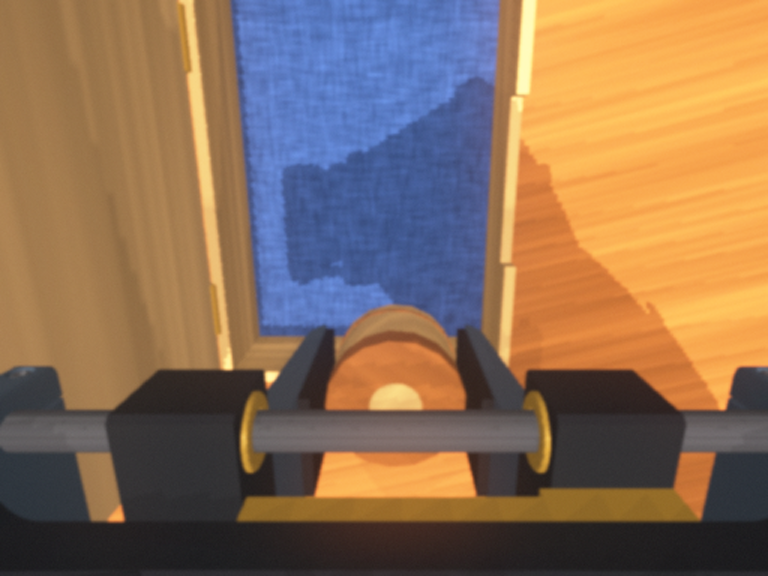

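The wrist view shows the pot held over the case. The blue floor's near edge is at row 336, and the inner floor corners are at (260,336) and (484,330).

```bash
python3 - <<'E'
from h import *
d=np.load('w9.npy',allow_pickle=True).item()
def cc(u,v,z):
    q=cast(d,u/1.5,v/1.5,z)-CO; return np.round([q@CX*1000,q@CY*1000],1)
print('floor left near',cc(260,336,.006),'right near',cc(484,330,.006),'left far',cc(235,0,.006),'right',cc(499,0,.006))
print('wall top front',cc(515,330,.065),cc(535,0,.065), 'slot',cc(514,96,.06),cc(508,265,.06))
p,M,s=tool(); q=p-CO; print('tcp',q@CX,q@CY)
E
```

```text
floor left near [ 80.1 111.5] right near [-82.5 106.3] left far [  78.  -103.1] right [ -79.4 -103.5]
wall top front [-88.7  83.9] [-85.3 -86.6] slot [-79.6 -44.1] [-83.   45.9]
tcp -0.01919858774585333 0.06725042375188506
```

The frame agrees to about 2 mm, so I'll lower.

```bash
python3 -m handwheel '0 0.08 0.06 0.3 0;0 0 0 0.6 0;0 0 0 0.7 0;0 0 0 0.7 0;0 0 0 0.7 0;0 0 0 0.6 0;0 0 0 0.4 0;0 0 0 0.2 0;0 0 0 0.1 0;0 0 0 0.05 0;0 0 0 0 0;0 0 0 0 0'
python3 -m handwheel '0.58 0 0 0 0;0.62 0 0 0 0;0.66 0 0 0 0;0.7 0 0 0 0;0.7 0 0 0 0;0.7 0 0 0 0;0.7 0 0 -0.2 0;0.7 0 0 -0.5 0;0.7 0 0 -0.9 0;0.7 0 0 -1 0;0.7 0 0 -1 0;0.7 0 0 -1 0;0.7 0 0 -1 0;0.7 0 0 -0.9 0;0.7 0 0 -0.5 0;0.7 0 0 0 0'
python3 - <<'E'
from h import *
d=snap('top');np.save('t10.npy',d,allow_pickle=True);save(d,'t10.png',k=1.5)
print(need([.4585,-.175,.16]))
E
```

```text
time_s: 23.87
position: [0.4951, 0.165, 0.0205]
tcp_rot: [-3.117, 0.386, -0.002]
force: [0.1, -0.3, 0.2]
gripper_width: 0.0481
gripper_force: 6.0
time_s: 25.2
position: [0.4962, 0.1654, 0.2338]
tcp_rot: [-3.116, 0.386, -0.008]
force: [0.8, 0.3, 1.1]
gripper_width: 0.0637
gripper_force: 0.0
[ 1.57045479 11.29966721  2.37261056]
```

View pics/t10.png

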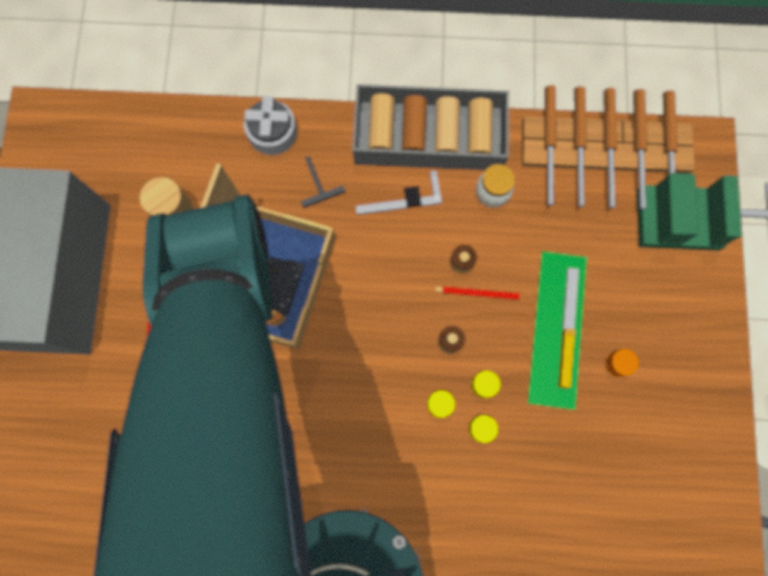

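The top view shows the C pot in the case near (278,318), A and B unmoved at (464,257) and (452,339), and the blade on the mat. On to B, with numeric detection from here.

```bash
python3 -m handwheel '1 0 0.4 0 0;1 0.1 0.8 0 0;1 0.15 0.9 0 0;1 0.15 0.9 0 0;1 0.15 0.9 0 0;1 0.15 0.9 0 0;1 0.15 0.9 0 0;1 0.15 0.9 0 0;1 0.15 0.9 0 0;1 0.15 0.9 0 0;1 0.15 0.9 0 0;1 0.15 0.9 0 0;1 0.1 0.8 0 0;1 0 0.4 0 0;1 0 0 0 0;1 0 0 0 0'
cat >> h.py <<'E'
def lidfind(d,exp,rad=45):
    # dark lid disc near expected world point; returns world at z=.042
    g=cv2.cvtColor(d['pixels'],cv2.COLOR_RGB2HSV); c=proj(d,[exp[0],exp[1],.042])
    px=np.linalg.norm(proj(d,[exp[0]+.024,exp[1],.042])-c)
    m=((g[...,2]<135)&(g[...,0]<20)&(g[...,1]>110)).astype(np.uint8)
    k=np.zeros_like(m); cv2.circle(k,tuple(int(t) for t in c),int(px*rad/24),1,-1); m&=k
    m=cv2.morphologyEx(m,cv2.MORPH_OPEN,np.ones((3,3)))
    out=[]
    for q in cv2.findContours(m,cv2.RETR_EXTERNAL,cv2.CHAIN_APPROX_NONE)[0]:
        if cv2.contourArea(q)<.2*px*px: continue
        (u,v),r=cv2.minEnclosingCircle(q); out.append((np.round([u,v,r,px],1).tolist(),np.round(cast(d,u,v,.042)[:2]*1000,1).tolist()))
    return out
E
python3 - <<'E'
from h import *
d=snap('wrist');print(need([.4585,-.175,.012])); np.save('w11.npy',d,allow_pickle=True)
print(lidfind(d,[.4585,-.175])); print(lidfind(d,[.615,-.193]))
t=np.load('t10.npy',allow_pickle=True).item(); print(lidfind(t,[.4585,-.175]),lidfind(t,[.615,-.193]))
E
```

```text
time_s: 26.58
position: [0.4597, -0.179, 0.2289]
tcp_rot: [-3.117, 0.388, 0.003]
force: [-0.5, 0.4, -0.3]
gripper_width: 0.0912
gripper_force: 0.0
[-0.06775539 -0.09776945  7.23648572]
[([259.6, 176.4, 22.3, 20.1], [460.4, -174.2])]
[([240.9, 34.2, 26.5, 26.0], [612.7, -193.0])]
[([300.5, 226.5, 9.2, 8.5], [455.4, -173.1])] [([308.2, 172.1, 9.4, 8.1], [612.5, -191.2])]
```

```bash
python3 -m handwheel '1 -0.05 -0.11 0.5 0;1 0 0 0.9 0;1 0 0 0.9 0;1 0 0 0.9 0;1 0 0 0.9 0;1 0 0 0.9 0;1 0 0 0.9 0;1 0 0 0.7 0;1 0 0 0.4 0;1 0 0 0.2 0;1 0 0 0 0;1 0 0 0 0'
python3 -m handwheel '0 0 0 0 0;0 0 0 0 0;0 0 0 0 0;0 0 0 0 0;0 0 0 0 0;0 0 0 0 0;0 0 0 0 0;0 0 0 0 0;0 0 0 0 0;0 0 0 0 0' 6
python3 -m handwheel '0 0 0 -0.2 0;0 0 0 -0.5 0;0 0 0 -0.8 0;0 0 0 -0.8 0;0 0 0 -0.8 0;0 0 0 -0.8 0;0 0 0 -0.5 0;0 0 0 -0.2 0;0 0 0 0 0;0 0 0 0 0'
python3 - <<'E'
from h import *
print(need(case(-.02,-.065,.02)),need(case(-.02,0,.02)))
t=snap('top'); print(lidfind(t,[.615,-.193]),lidfind(t,[.4585,-.175]))
E
```

```text
time_s: 27.63
position: [0.4602, -0.175, 0.0142]
tcp_rot: [-3.118, 0.385, 0.0]
force: [-0.5, -0.4, 0.9]
gripper_width: 0.0908
gripper_force: 0.0
time_s: 28.47
position: [0.46, -0.1756, 0.0139]
tcp_rot: [3.118, -0.386, -0.0]
force: [-0.1, -1.1, 3.6]
gripper_width: 0.0476
gripper_force: 6.0
time_s: 29.3
position: [0.4597, -0.1754, 0.1514]
tcp_rot: [-3.118, 0.386, 0.0]
force: [0.0, 0.1, -1.2]
gripper_width: 0.0481
gripper_force: 6.0
[  2.65571714 -11.32667409   4.37981028] [  0.48894421 -11.32765191   4.38026827]
[] []
```

```bash
python3 -m handwheel '0 0.1 -0.3 0 0;0 0.2 -0.7 0 0;0 0.2 -0.9 0 0;0 0.2 -0.9 0 0;0 0.2 -0.9 0 0;0 0.2 -0.9 0 0;0 0.2 -0.9 0 0;0 0.2 -0.9 0 0;0 0.2 -0.9 0 0;0 0.2 -0.9 0 0;0 0.2 -0.9 0 0;0 0.2 -0.9 0 0;0 0.2 -0.8 0 0;0 0.16 -0.43 0 0;0 0 0 0 0;0 0 0 0 0'
python3 - <<'E'
from h import *
print(need(case(-.02,-.065,.021)))
E
```

```text
time_s: 30.68
position: [0.6191, 0.132, 0.1508]
tcp_rot: [3.117, -0.385, -0.002]
force: [-1.0, 0.6, -0.0]
gripper_width: 0.0479
gripper_force: 6.0
[ 0.00986724 -0.09562361  4.32643157]
```

```bash
python3 -m handwheel '0 0 -0.09 0.3 0;0 0 0 0.6 0;0 0 0 0.7 0;0 0 0 0.7 0;0 0 0 0.7 0;0 0 0 0.6 0;0 0 0 0.35 0;0 0 0 0.2 0;0 0 0 0.1 0;0 0 0 0.07 0;0 0 0 0 0;0 0 0 0 0'
python3 -m handwheel '0.58 0 0 0 0;0.62 0 0 0 0;0.66 0 0 0 0;0.7 0 0 0 0;0.7 0 0 0 0;0.7 0 0 0 0;0.7 0 0 -0.2 0;0.7 0 0 -0.5 0;0.7 0 0 -0.9 0;0.7 0 0 -1 0;0.7 0 0 -1 0;0.7 0 0 -1 0;0.7 0 0 -1 0;0.7 0 0 -0.9 0;0.7 0 0 -0.5 0;0.7 0 0 0 0'
python3 - <<'E'
from h import *
t=snap('top'); print(lidfind(t,[.615,-.193]),lidfind(t,[.4585,-.175]))
print(need([.58,-.193,.21]))
E
```

```text
time_s: 31.68
position: [0.6207, 0.1343, 0.023]
tcp_rot: [-3.117, 0.386, -0.002]
force: [0.3, 0.4, -0.5]
gripper_width: 0.0478
gripper_force: 6.0
time_s: 33.02
position: [0.622, 0.1346, 0.2377]
tcp_rot: [-3.116, 0.386, -0.01]
force: [-0.9, -1.1, 0.6]
gripper_width: 0.0634
gripper_force: 0.0
[([308.5, 172.5, 9.2, 8.1], [611.3, -192.0])] []
[ 1.33229606 10.92077787  0.82953   ]
```

```bash
python3 -m handwheel '1 0 0.4 0 0;1 0.1 0.8 0 0;1 0.12 0.9 0 0;1 0.12 0.9 0 0;1 0.12 0.9 0 0;1 0.12 0.9 0 0;1 0.12 0.9 0 0;1 0.12 0.9 0 0;1 0.12 0.9 0 0;1 0.12 0.9 0 0;1 0.12 0.9 0 0;1 0.12 0.9 0 0;1 0.05 0.5 0 0;1 0 0.2 0 0;1 0 0 0 0;1 0 0 0 0'
python3 - <<'E'
from h import *
d=snap('wrist'); np.save('w12.npy',d,allow_pickle=True)
r=lidfind(d,[.614,-.193]); print(r)
for q in r: print(need([q[1][0]/1000,q[1][1]/1000,.013]))
g=cv2.cvtColor(d['pixels'],cv2.COLOR_RGB2HSV); m=((g[...,0]<6)&(g[...,1]>200)&(g[...,2]>90)); r,b=pca(d,m.astype(np.uint8),.007); print('pencil',r,b)
E
```

```text
time_s: 34.4
position: [0.5793, -0.1921, 0.2318]
tcp_rot: [-3.117, 0.387, 0.001]
force: [0.5, 0.1, 0.1]
gripper_width: 0.091
gripper_force: 0.0
[([257.0, 145.4, 22.0, 21.1], [615.9, -193.4])]
[ 1.19242205 -0.24123198  7.29732601]
pencil ((553.9229125976562, -230.68292236328125), (147.1694793701172, 12.841277122497559), 87.53535461425781) [[ 544.3439  -303.9235 ]
 [ 557.1732  -304.4757 ]
 [ 563.50195 -157.44235]
 [ 550.6726  -156.89014]]
```

```bash
python3 -m handwheel '1 0.6 -0.12 0.3 0;1 0.58 -0.12 0.3 0;1 0 0 0.9 0;1 0 0 0.9 0;1 0 0 0.9 0;1 0 0 0.9 0;1 0 0 0.9 0;1 0 0 0.9 0;1 0 0 0.7 0;1 0 0 0.4 0;1 0 0 0.2 0;1 0 0 0 0;1 0 0 0 0'
python3 -m handwheel '0 0 0 0 0;0 0 0 0 0;0 0 0 0 0;0 0 0 0 0;0 0 0 0 0;0 0 0 0 0;0 0 0 0 0;0 0 0 0 0;0 0 0 0 0;0 0 0 0 0' 6
python3 -m handwheel '0 0 0 -0.2 0;0 0 0 -0.5 0;0 0 0 -0.8 0;0 0 0 -0.8 0;0 0 0 -0.8 0;0 0 0 -0.8 0;0 0 0 -0.5 0;0 0 0 -0.2 0;0 0 0 0 0;0 0 0 0 0'
python3 - <<'E'
from h import *
print(need(case(-.02,0,.021)))
E
```

```text
time_s: 35.53
position: [0.6164, -0.1941, 0.0141]
tcp_rot: [3.118, -0.385, 0.001]
force: [-0.1, -0.5, 1.2]
gripper_width: 0.0908
gripper_force: 0.0
time_s: 36.37
position: [0.6158, -0.1944, 0.0133]
tcp_rot: [3.118, -0.386, 0.0]
force: [-0.7, -0.5, 3.0]
gripper_width: 0.0482
gripper_force: 6.0
time_s: 37.2
position: [0.6154, -0.1942, 0.1507]
tcp_rot: [-3.118, 0.386, 0.001]
force: [-0.6, -0.2, -1.8]
gripper_width: 0.0475
gripper_force: 6.0
[ -4.69767608 -10.66825563   4.32664352]
```

```bash
python3 -m handwheel '0 -0.1 -0.3 0 0;0 -0.3 -0.7 0 0;0 -0.4 -0.9 0 0;0 -0.4 -0.9 0 0;0 -0.4 -0.9 0 0;0 -0.4 -0.9 0 0;0 -0.4 -0.9 0 0;0 -0.4 -0.9 0 0;0 -0.4 -0.9 0 0;0 -0.4 -0.9 0 0;0 -0.4 -0.9 0 0;0 -0.4 -0.9 0 0;0 -0.2 -0.5 0 0;0 -0.1 -0.17 0 0;0 0 0 0 0;0 0 0 0 0'
python3 - <<'E'
from h import *
print(need(case(-.02,0,.021)))
d=snap('scene'); np.save('s13.npy',d,allow_pickle=True); w=snap('wrist')
for y in(.065,-.065): print(y,proj(d,case(-.02,y,.048)),proj(w,case(-.02,y,.048)))
print(lidfind(w,case(-.02,-.065,0)[:2]))
a=w['pixels']; b=d['pixels'][150:342,220:476]; b=cv2.resize(b,(512,384)); c=cv2.resize(np.hstack([a,b]),(800,300)); cv2.imwrite('pics/c13.png',c[:,:,::-1])
E
```

```text
time_s: 38.53
position: [0.5566, 0.1502, 0.1505]
tcp_rot: [3.117, -0.385, -0.002]
force: [-0.2, -0.2, -1.3]
gripper_width: 0.0478
gripper_force: 6.0
[ 0.00772099 -0.01512815  4.31612513]
0.065 [332.38043391 221.95509754] [262.75192596 259.711137  ]
-0.065 [292.23501543 243.15166469] [262.76932593 124.26600158]
[([262.6, 125.7, 27.1, 28.5], [618.3, 135.2])]
```

View pics/c13.png

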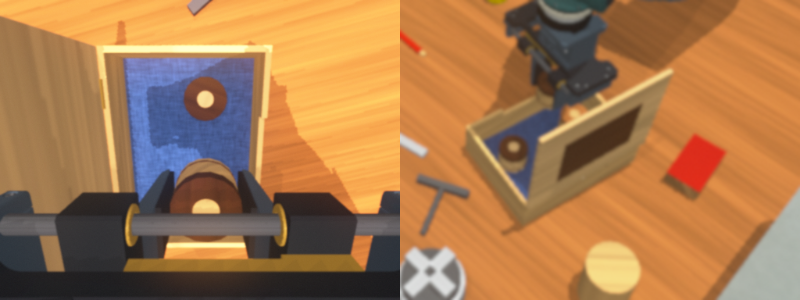

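In the left panel pot B sits as placed at (205,98). In the right panel pot C is at (575,113), matching its prediction. The middle is free, so I'll lower A.

```bash
python3 -m handwheel '0 0 0 0.3 0;0 0 0 0.6 0;0 0 0 0.7 0;0 0 0 0.7 0;0 0 0 0.7 0;0 0 0 0.6 0;0 0 0 0.35 0;0 0 0 0.2 0;0 0 0 0.1 0;0 0 0 0.06 0;0 0 0 0 0;0 0 0 0 0'
python3 -m handwheel '0.58 0 0 0 0;0.62 0 0 0 0;0.66 0 0 0 0;0.7 0 0 0 0;0.7 0 0 0 0;0.7 0 0 0 0;0.7 0 0 -0.2 0;0.7 0 0 -0.5 0;0.7 0 0 -0.9 0;0.7 0 0 -1 0;0.7 0 0 -1 0;0.7 0 0 -1 0;0.7 0 0 -1 0;0.7 0 0 -1 0;0.7 0 0 -1 0;0.7 0 0 -0.5 0;0.7 0 0 0 0'
python3 - <<'E'
from h import *
w=snap('wrist'); p,M,s=tool()
for y in(0,-.065): print(lidfind(w,case(-.02,y,0)[:2]),case(-.02,y,0)[:2])
t=snap('top'); np.save('t14.npy',t,allow_pickle=True)
# blank & sander & other things behind hinge
q=cast(t,160/1.5,197/1.5,.09); print('blank',q,'case', (q-CO)@CX,(q-CO)@CY)
q=cast(t,163/1.5,347/1.5,.028); print('red',q,'case', (q-CO)@CX,(q-CO)@CY)
s0=np.load('scene0.npy',allow_pickle=True).item()
print('grey corner',cast(t,108/1.5,205/1.5,.2),cast(t,92/1.5,352/1.5,0))
for a in(.10,.15): print(case(a,0,.2), need(case(a,0,.2)))
E
```

```text
time_s: 39.63
position: [0.5576, 0.1505, 0.0227]
tcp_rot: [-3.117, 0.386, -0.002]
force: [-0.0, -0.1, 0.1]
gripper_width: 0.0479
gripper_force: 6.0
time_s: 41.05
position: [0.5587, 0.1508, 0.2693]
tcp_rot: [-3.116, 0.386, -0.009]
force: [0.4, -0.6, -0.3]
gripper_width: 0.0638
gripper_force: 0.0
[([264.8, 170.2, 18.5, 18.3], [558.7, 149.9])] [0.5568045 0.1505457]
[([264.5, 122.3, 18.8, 20.0], [618.2, 135.3])] [0.619835  0.1346532]
blank [0.69161504 0.37953329 0.09      ] case 0.23500847371336733 -0.07473832067599034
red [0.41913987 0.36302465 0.028     ] case 0.152379870742563 0.18544449061598042
grey corner [0.63566951 0.42518929 0.2       ] [0.40647755 0.50649096 0.        ]
[0.5861445 0.2669097 0.2      ] [-0.01069788 -4.00022728  2.17887699]
[0.5983695 0.3153947 0.2      ] [-0.00996941 -5.66697558  2.17960258]
```

```bash
python3 - <<'E'
from h import *
t=np.load('t14.npy',allow_pickle=True).item()
b=cast(t,108/1.5,207/1.5,0)
for z in(.1,.15,.2,.25,.3): print(z,cast(t,70/1.5,172/1.5,z)-b)
for u,v in((92,352),(108,207)):
    q=cast(t,u/1.5,v/1.5,0)-CO; print('base case frame',q@CX,q@CY)
p,M,s=tool(); print(p,(p-CO)@CX,(p-CO)@CY)
prev=None
for th in np.r_[1.55:0:-.1, 0.0]:
    r=.165; P=np.array([.086-r*np.cos(th)+.008*np.sin(th)+.014, .065+r*np.sin(th)+.008*np.cos(th)])
    print(round(th,2),P.round(4), None if prev is None else ((prev-P)/.03).round(2)); prev=P
E
```

```text
0.1 [0.03244033 0.03495068 0.1       ]
0.15 [0.01352351 0.00934312 0.15      ]
0.2 [-0.00539332 -0.01626443  0.2       ]
0.25 [-0.02431014 -0.04187199  0.25      ]
0.3 [-0.04322696 -0.06747954  0.3       ]
base case frame 0.2884032121150059 0.23280065794068583
base case frame 0.3663163476299683 -0.04696735421788711
[0.55710381 0.15044011 0.26531436] -0.020031179597723502 -0.00031606337278244445
1.55 [0.1046 0.2301] None
1.45 [0.0881 0.2298] [0.55 0.01]
1.35 [0.0717 0.2277] [0.55 0.07]
1.25 [0.0556 0.2241] [0.54 0.12]
1.15 [0.0399 0.2189] [0.52 0.17]
1.05 [0.0248 0.2121] [0.5  0.23]
0.95 [0.0105 0.2039] [0.48 0.27]
0.85 [-0.0029  0.1942] [0.45 0.32]
0.75 [-0.0153  0.1833] [0.41 0.36]
0.65 [-0.0265  0.1712] [0.37 0.4 ]
0.55 [-0.0365  0.1581] [0.33 0.44]
0.45 [-0.0451  0.144 ] [0.29 0.47]
0.35 [-0.0523  0.1291] [0.24 0.5 ]
0.25 [-0.0579  0.1136] [0.19 0.52]
0.15 [-0.062   0.0976] [0.14 0.53]
0.05 [-0.0644  0.0812] [0.08 0.54]
0.0 [-0.065  0.073] [0.02 0.27]
```

```bash
python3 -m handwheel '0 0 0 -0.3 0;0 0 0 -0.5 0;0 0 -0.2 -0.1 0;0 0 -0.5 0 0;0 0 -0.8 0 0;0 0 -0.8 0 0;0 0 -0.8 0 0;0 0 -0.8 0 0;0 0 -0.8 0 0;0 0 -0.4 0 0;0 0 -0.07 0 0;0 0 0 0 0;0 0 0 0 0' 10
python3 -m handwheel '0 0 0 0.3 0;0 0 0 0.6 0;0 0 0 0.6 0;0 0 0 0.5 0;0 0 0 0 0;0 0 0 0 0;0 0 0 0 0'
python3 - <<'E'
from h import *
p,M,s=tool(); print(p,(p-CO)@CX,(p-CO)@CY)
E
```

```text
time_s: 42.23
position: [0.5946, 0.3004, 0.2914]
tcp_rot: [3.117, -0.386, -0.001]
force: [-0.3, 0.5, 0.6]
gripper_width: 0.001
gripper_force: 0.0
time_s: 42.82
position: [0.5954, 0.3008, 0.2327]
tcp_rot: [-3.117, 0.387, -0.001]
force: [-0.1, -0.2, -0.0]
gripper_width: 0.0003
gripper_force: 0.0
[0.59541378 0.30077253 0.23269807] 0.13511296022323604 -0.0007089544424885425
```

```bash
python3 -m handwheel '0 0 0.3 0 0;0 0 0.35 0 0;0 0 0.35 0.05 0;0 0 0.4 0.03 0;0 0 0.4 0.03 0;0 0 0.4 0.05 0;0 0 0.4 0.1 0;0 0 0.5 0.15 0;0 0 0.5 0.2 0;0 0 0.5 0.23 0;0 0 0.48 0.27 0;0 0 0 0 0'
python3 - <<'E'
from h import *
p,M,s=tool(); print(p,(p-CO)@CX,(p-CO)@CY,s['force'])
d=snap('scene'); np.save('s15.npy',d,allow_pickle=True)
g=cv2.cvtColor(d['pixels'],cv2.COLOR_RGB2HSV)
for th in(.8,.9,1.,1.1): print(th,[proj(d,lid(th,y,.008)).round(1) for y in(-.116,.116)])
m=((g[...,0]>15)&(g[...,0]<32)&(g[...,1]>40)&(g[...,1]<150)&(g[...,2]>140)).astype(np.uint8)[130:330,230:450]
c=max(cv2.findContours(m,0,2)[0],key=cv2.contourArea); print(cv2.contourArea(c),(cv2.approxPolyDP(c,4,True)[:,0]+[230,130]).tolist())
E
```

```text
time_s: 43.82
position: [0.5596, 0.1649, 0.1964]
tcp_rot: [3.116, -0.388, -0.005]
force: [-0.1, -0.2, -0.4]
gripper_width: 0.0005
gripper_force: 0.0
[0.55963468 0.1648665  0.1963632 ] -0.005423111712048184 0.0007570071587748873 [-0.12039864 -0.15851148 -0.4127876 ]
0.8 [array([273.5, 208.9]), array([352.5, 170.5])]
0.9 [array([277.2, 210.1]), array([357.2, 171. ])]
1.0 [array([281.2, 212. ]), array([362.1, 172.2])]
1.1 [array([285.6, 214.8]), array([367.4, 174.1])]
5117.0 [[363, 197], [349, 204], [357, 231], [313, 257], [299, 220], [332, 200], [318, 206], [312, 192], [276, 210], [279, 222], [262, 231], [263, 246], [298, 293], [295, 290], [304, 290], [368, 252], [375, 236]]
```

The lid's corner at (276,210) gives about 0.87 rad, as planned. I'll continue to shut.

```bash
python3 -m handwheel '0 0 0.3 0.35 0;0 0 0.37 0.4 0;0 0 0.33 0.44 0;0 0 0.29 0.47 0;0 0 0.24 0.5 0;0 0 0.19 0.5 0;0 0 0.14 0.45 0;0 0 0.08 0.35 0;0 0 0 0.2 0;0 0 0 0.2 0;0 0 0 0 0;0 0 0 0 0'
python3 - <<'E'
from h import *
p,M,s=tool(); print(p,(p-CO)@CX,s['force'])
E
```

```text
time_s: 44.87
position: [0.5474, 0.1114, 0.0828]
tcp_rot: [-3.118, 0.386, -0.0]
force: [-0.4, 0.4, -0.2]
gripper_width: 0.0004
gripper_force: 0.0
[0.54739559 0.11137306 0.08283808] -0.060288152956243804 [-0.37892306  0.44635187 -0.17539785]
```

```bash
python3 -m handwheel '0 0 0 0.1 0;0 0 0 0.1 0;0 0 0 0.08 0;0 0 0 0 0'
python3 -m handwheel '0 0 0 0.04 0;0 0 0 0.03 0;0 0 0 0 0;0 0 0 0 0'
```

```text
time_s: 45.2
position: [0.5472, 0.1112, 0.0742]
tcp_rot: [3.118, -0.386, -0.0]
force: [-0.6, -0.0, -0.5]
gripper_width: 0.0005
gripper_force: 0.0
time_s: 45.53
position: [0.5473, 0.1112, 0.0731]
tcp_rot: [3.118, -0.386, -0.0]
force: [-5.7, -0.5, 16.1]
gripper_width: 0.0004
gripper_force: 7.4
```

Contact at z = 73 mm, so the lid is shut. I'll back off and verify.

```bash
python3 -m handwheel '0 0 0 -0.3 0;0 0 0 -0.6 0;0 0 0 -0.9 0;0 0 0 -0.9 0;0 0 0 -0.9 0;0 0 0 -0.9 0;0 0.2 0.5 0 0;0 0 0.9 0 0;0 0 0.9 0 0;0 0 0.9 0 0;0 0 0.9 0 0;0 0 0.9 0 0;0 0 0.9 0 0;0 0 0.9 0 0;0 0 0.5 0 0;0 0 0.2 0 0;0 0 0 0 0;0 0 0 0 0'
python3 - <<'E'
from h import *
d=snap('scene'); s0=np.load('scene0.npy',allow_pickle=True).item()
df=cv2.absdiff(d['pixels'],s0['pixels']).max(2)
print('lid region diff',df[195:285,262:370].mean(),(df[195:285,262:370]>40).mean())
for th in(0,.05,.1): print(th,[proj(d,lid(th,y,.008)).round(1) for y in(-.116,.116)])
t=snap('top'); t0=np.load('top0.npy',allow_pickle=True).item()
def f(i):
    g=cv2.cvtColor(i['pixels'],cv2.COLOR_RGB2HSV); m=cv2.inRange(g,(15,40,150),(32,150,255)); k=np.zeros_like(m);k[130:237,130:234]=255
    c=max(cv2.findContours(m&k,0,1)[0],key=cv2.contourArea); return cv2.minAreaRect(c)
print(f(t0),f(t))
g=cv2.cvtColor(t['pixels'],cv2.COLOR_RGB2HSV);m=cv2.inRange(g,(22,150,80),(34,255,255));k=np.zeros_like(m);k[205:265,365:400]=255
print('handle',pca(t,m&k,.027)[0])
E
```

```text
time_s: 47.03
position: [0.4983, -0.1081, 0.2075]
tcp_rot: [-3.118, 0.387, -0.0]
force: [0.0, -0.7, -0.2]
gripper_width: 0.0003
gripper_force: 0.0
lid region diff 3.426028806584362 0.00205761316872428
0 [array([259. , 223.9]), array([330.3, 188.7])]
0.05 [array([259.1, 221.9]), array([330.8, 186.7])]
0.1 [array([259.4, 220.1]), array([331.5, 184.7])]
((180.8000030517578, 182.10000610351562), (68.62141418457031, 86.3301773071289), 18.43494987487793) ((181.04998779296875, 182.35000610351562), (68.62141418457031, 86.64640808105469), 18.43494987487793)
handle ((453.62115478515625, -400.3696594238281), (36.128326416015625, 151.52536010742188), 84.93282318115234)
```

The lid region is identical to the initial shut image, and the blade was last seen lying on the mat. Handing in.

```bash
python3 -c "
from bench import order; print(order.close_job())"
```

```text
the job is handed in; nothing more can be done
None
```

The job is handed in: the blade levered the lid open, all three turned boxes present stand on the case floor, the lid is shut, and the blade lies on the green mat; no verdict came back.

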